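# Unstack a flight board and put its spacer plate on the spacer pile

### The arm

A 7-joint arm with a two-finger parallel gripper is mounted at the origin on a cart in front of the work surface, level with it; the furniture and walls round the work are solid. World frame = base frame: x ahead of the robot, y to its left, z up, the work surface at z = 0. Lengths are in m, angles in rad, forces in N, time in s.
With the tool pointing down it reaches from about 0.425 to 0.825 m from the base axis. Payload 3.6 kg.
Tool frame: the origin (TCP) lies at the centre of the arm's flange, where the gripper is bolted on; the fingertips stand 186 mm ahead of it and the grasp point (between the pads) lies 167 mm ahead of it (env.pinch_z is the distance from the TCP to the grasp point, in m); z points along the fingers, y is the line along which they close (so a half turn about z gives the same grasp; the last joint's range is limited). The gripper opens to 93 mm and grips with 3 to 60 N. Pads are 15 mm wide; open, the fingers measure 128 mm over their backs; the gripper's body (75 mm by 188 mm) begins 65 mm behind the grasp point.
Start: joints at [1.3, 0.615, -0.013, 1.423, 0.008, 1.103, -0.04], TCP at [0.157, -0.631, 0.405] pointing down, gripper open.
Joint ranges: [-3.12, 3.12], [-0.3, 2.06], [-1.34, 1.32], [0.26, 2.42], [-1.36, 4.5], [0.01, 1.98], [-2.84, 2.84]. Speed limits (rad/s): [2.79, 2.79, 3.14, 3.14, 3.14, 3.14, 3.14].

### API

Orientations are given as a 3x3 rotation matrix whose columns are the frame's x, y, z axes.
In Python, from station import sense, optics, env gives the robot as it stands.
- The arm moves only by the shell command python3 -m handwheel 'ROWS' [OPENING]. ROWS is JSON, a list that holds one entry, the list of rows, each a list of 6 numbers: the shift along the tool's x, y, z in mm, then the turn, a rotation vector about the tool's x, y, z in rad. In form: [[[dx, dy, dz, ax, ay, az], ...]]. A call has 1 to 5 rows; each row shifts and turns the commanded pose from where the row before left it, along the tool's axes as they then stand; what a row does not reach is not made up. A row lasts 1/12 s, in which the tool goes at most 41.7 mm and 7.16 degrees, less where a joint would pass 70% of its speed; a pose out of reach is approached as far as the arm can. A call is refused whole if a number of a shift passes 41.7 or a number of a turn 0.125, either way. A call with a gripper value outside its range is refused whole. OPENING is the opening, from 0 (shut) to 1 (fully open), set as the call begins (- or left out, the last holds). The fingers move at their own pace and stop on an object; the grip force is fixed at half the most. Time passes only in rows, so rows that do not move let the fingers close. It gives the time, the measured TCP pose, the force, the opening and the grip force at its end, in the units of the state.
- sense(): the state, without advancing time (a new reading comes with each control period).
- optics.get_image(name): name is "scene" or "top" or "wrist"; returns the picture (400x640x3 uint8, blue, green, red); there is no depth.
- optics.camera_info(name): a dict with "fx", "fy", "cx", "cy" (pixels), "eye" and "orientation" of the camera in the world. Camera axes: x right, y down, z forward; pixel columns grow to the right and rows downward; lengths in m; the calibration is good to about 2 mm. A picture is of the moment at which its call begins: read the wrist's pose just before it. camera_info takes no time and is no camera call; for the wrist camera it gives the pose at the moment of the call.
- env.close_job(): hands the job in; it is judged then, once.
The state is a dict: "clock": time; "q": joint angles; "joint_velocities": joint speeds; "tau": joint torques, N m; "tool_pos": TCP position; "tool_rot": TCP orientation; "ft_force": force on the tool from outside, world axes, zero at the start; "wrist_torque": the same for the moment, N m; "finger_gap": opening from 0.0 (shut) to 1.0 (fully open); "gripper_force": force on a finger pad.
Only numpy, scipy, OpenCV 4.12 (cv2) and the standard library are available. Lean on these libraries where they do the work, as an engineer would, in place of code of your own. Each camera call takes 0.05 s, during which the arm holds its last target. There are 200 camera calls.

### The job

Lift the top circuit board in its black carrier off the tall stack and lay it, component side up, in the middle of the blue mat, square with its white outline. Then take the orange spacer plate that was under it and lay it squarely on top of the pile of orange spacer plates. Set both down without dropping them, and leave the lower board, the piles and the silver plates where they are.

Things in the scene. Friction and masses are not known exactly. Their poses are not given: they have to be found in the camera images.
- board_centre (a point): Centre (half-way up) of the top board: a green circuit board in an open black plastic carrier, 84 mm long (own x), 44 mm wide (own y), 18 mm high (own z up); carrier rim is the highest part. At the start it lies on top of the tall stack; from the bench up: orange spacer plate 12 mm, lower board 18 mm, orange spacer plate 12 mm, this board 18 mm (60 mm in all), all roughly aligned and centred. Grasp across the 44 mm width. About 60 g, varies.
- spacer_centre (a point): Centre (half-way up) of the orange spacer plate directly under the top board: rigid plastic, 100 mm long (own x), 60 mm wide (own y), 12 mm thick (own z up), with two 16 mm through holes on its long centre line, 32 mm either side of the centre. Grasp across the 60 mm width: it overhangs the boards above and below it by about 8 mm on each side. About 60 g, varies.
- lower_board_centre (a point): Centre of the lower board in the stack, the same kind as the top board, under the spacer plate to be moved; it stays where it is, on the bottom spacer plate.
- pile_top_centre (a point): Centre (half-way up) of the upper plate of the pile of two loose orange spacer plates standing by itself on the bench; same plates as in the stack (100 x 60 x 12 mm, own x along the length), so the pile's top is 24 mm above the bench, 6 mm above this point. The new plate goes on it.
- mat_centre (a point): Centre of the top surface of the thin blue mat, fixed on the bench, 130 mm long (own x), 90 mm wide (own y), 3 mm thick, with a white printed outline 110 x 70 mm in its middle.
- alu_plate_centre (a point): Centre of the upper plate of a pile of two loose silver metal plates, each 100 x 60 x 12 mm with four dark screw heads flush in the corners: a different part, not to be used or moved.
Not all that is in view belongs to the job. What is shaped like the part that bears pile_top_centre but purple is not meant. What is shaped like the part that bears board_centre but red is not meant.

How it is judged:
On the way:
1. the top board lies in the middle of the blue mat, released (horizontal distance between board_centre and mat_centre below 0.018 m and z of board_centre in the frame of mat_centre between 0.005 and 0.013 m and angle between board_centre's own z axis and vertical below 0.1 rad and angle between the x axis of board_centre and the x axis of mat_centre, either way round below 0.2 rad and contact force between the fingers and board below 0.05 N and linear speed of board below 0.02 m/s), for 0.2 s.
At the end, for the whole second after the job is handed in: Board flat, component side up, on the mat; spacer flat on the orange pile; each centre within 18 mm, length within 0.2 rad (either way round) of the mat or the pile's upper plate; both at rest. Lower board, pile's upper plate and upper silver plate within 20 mm of their starts (all of step 1 and horizontal distance between spacer_centre and pile_top_centre below 0.018 m and z of spacer_centre in the frame of pile_top_centre between 0.008 and 0.016 m and angle between spacer_centre's own z axis and vertical below 0.1 rad and angle between the x axis of spacer_centre and the x axis of pile_top_centre, either way round below 0.2 rad and linear speed of spacer below 0.02 m/s and distance of each of pile_top_centre, lower_board_centre, alu_plate_centre from where it was at the start of the episode below 0.02 m); the robot touches nothing.
It fails at once if the top board or the spacer plate is dropped (falls free faster than 0.7 m/s, about 25 mm) ((linear speed of board above 0.7 m/s and contact force between the fingers and board below 0.05 N) or (linear speed of spacer above 0.7 m/s and contact force between the fingers and spacer below 0.05 N)).
It fails at once if the lower board, the orange pile or the silver plates are displaced by more than 30 mm (distance of any of pile_top_centre, lower_board_centre, alu_plate_centre from where it was at the start of the episode above 0.03 m).
It also fails if it takes over 67 s, if anything falls off the work surface, if the arm or the gripper's body presses on something with over 40 N, if the wrist force passes 120 N, or if a joint passes its speed limit or range.

## Working session

There is one attempt and no reset: what is moved stays moved. The work goes in short steps, Python scripts to look and compute and a shell command to move; the robot and the scene stay as the last step left them, time stands still between calls to the robot, and variables do not carry over. Pictures are saved under pics/ and viewed, at most 10 in all, crops included, and the job is handed in when it is done.

```bash
ls; mkdir -p pics
python3 - <<'E'
from station import sense, optics, env
import cv2,numpy as np
s=sense();print(s['clock'],s['tool_pos'],np.round(s['tool_rot'],3),s['finger_gap'],env.pinch_z)
a=optics.get_image("scene");b=optics.get_image("top")
cv2.imwrite("pics/scene.png",a);cv2.imwrite("pics/top.png",b)
for n in("scene","top","wrist"):print(n,{k:np.round(v,4).tolist() for k,v in optics.camera_info(n).items()})
E
```

```text
pics
0.0 [ 0.15684246 -0.6304673   0.40358462] [[ 0.97   0.241 -0.001]
 [ 0.241 -0.97   0.002]
 [-0.    -0.003 -1.   ]] 1.000474722985148 0.1673
scene {'fx': 361.6618, 'fy': 361.6618, 'cx': 314.4126, 'cy': 202.5316, 'eye': [0.011, 0.4691, 0.6547], 'orientation': [[-0.6686, -0.4962, 0.5538], [-0.7434, 0.4268, -0.515], [0.0192, -0.756, -0.6543]]}
top {'fx': 467.3284, 'fy': 467.3284, 'cx': 321.2027, 'cy': 193.9397, 'eye': [0.4231, 0.0009, 1.2526], 'orientation': [[-0.0285, -0.9964, 0.0796], [-0.9995, 0.0273, -0.016], [0.0138, -0.08, -0.9967]]}
wrist {'fx': 304.3835, 'fy': 304.3835, 'cx': 323.2227, 'cy': 194.1034, 'eye': [0.2272, -0.6134, 0.3841], 'orientation': [[0.2416, -0.9355, -0.258], [-0.9704, -0.2334, -0.0623], [-0.0019, 0.2654, -0.9641]]}
```

View pics/top.png

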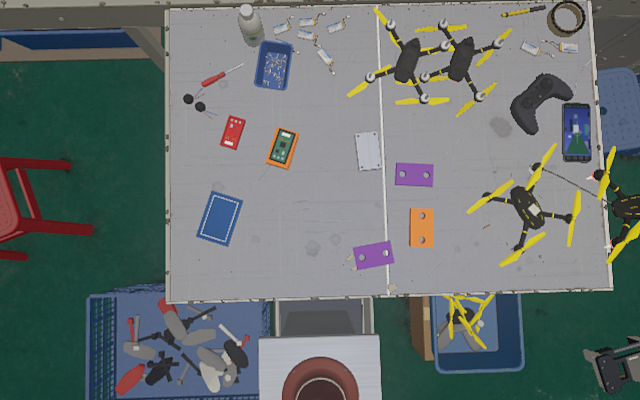

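View pics/scene.png

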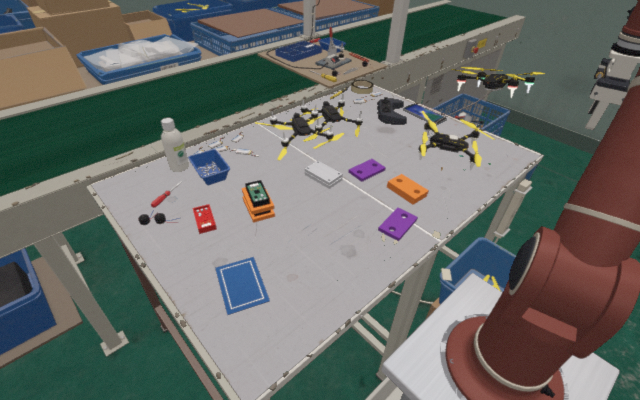

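Top view: the stack is at (283,148), the blue mat at (220,218), the orange pile at (421,228) and the silver plates at (368,151). The decoys are red at (233,132) and purple at (414,175) and (374,255). Next I measure these by mask.

```bash
cat > h.py <<'E'
import cv2,numpy as np
from station import sense,optics,env
def pts(info,px,z):
    R=np.array(info['orientation']);e=np.array(info['eye'])
    px=np.atleast_2d(px).astype(float)
    d=np.c_[(px[:,0]-info['cx'])/info['fx'],(px[:,1]-info['cy'])/info['fy'],np.ones(len(px))]@R.T
    return e+d*((z-e[2])/d[:,2])[:,None]
R_={'orange':((5,150,120),(18,255,255)),'blue':((100,110,50),(118,255,255)),'green':((40,60,20),(90,255,200))}
def blobs(img,col,amin=150):
    m=cv2.inRange(cv2.cvtColor(img,cv2.COLOR_BGR2HSV),*R_[col])
    m=cv2.morphologyEx(m,cv2.MORPH_CLOSE,np.ones((3,3)))
    cs,_=cv2.findContours(m,cv2.RETR_EXTERNAL,cv2.CHAIN_APPROX_NONE)
    return [c[:,0] for c in cs if cv2.contourArea(c)>amin]
def rect(info,c,z):
    """min-area rectangle on plane z: centre, length, width, yaw of the long axis"""
    p=pts(info,c,z)[:,:2]
    b=cv2.boxPoints(cv2.minAreaRect((p*1000).astype(np.float32)))/1000
    u,v=b[1]-b[0],b[2]-b[1]
    if np.linalg.norm(u)<np.linalg.norm(v):u,v=v,u
    yaw=(np.arctan2(u[1],u[0])+np.pi/2)%np.pi-np.pi/2
    return b.mean(0),np.linalg.norm(u),np.linalg.norm(v),yaw
def tip(p,yaw,zpinch):
    """move needed: shift in tool axes (mm), turn about z; fingers close across yaw (long axis)"""
    s=sense();R=np.array(s['tool_rot']);t=np.array(s['tool_pos'])
    a=np.arctan2(R[1,0],R[0,0]); dy=(yaw-a+np.pi/2)%np.pi-np.pi/2
    d=np.r_[p,zpinch+env.pinch_z]-t
    return np.round(R.T@d*1000,1),'turn_z tool',round(-dy,3)
E
python3 - <<'E'
from h import *
i=optics.camera_info('top');im=cv2.imread('pics/top.png')
for col,z in(('orange',.024),('orange',.042),('blue',.003),('green',.055)):
  for c in blobs(im,col,120):
    x,y=c.mean(0)
    if 180<x<440 and 100<y<260: 
      r=rect(i,c,z);print(col,z,c.mean(0).round(),[np.round(q,3) for q in r], tip(r[0],r[3],.2))
E
```

```text
orange 0.024 [421. 227.] [array([ 0.426, -0.279], dtype=float32), np.float32(0.097), np.float32(0.058), np.float32(-0.044)] (array([ 345.9, -276.2,   37. ]), 'turn_z tool', np.float64(0.288))
orange 0.024 [282. 148.] [array([0.647, 0.081], dtype=float32), np.float32(0.101), np.float32(0.063), np.float32(-0.333)] (array([ 647.7, -572.3,   37.7]), 'turn_z tool', np.float64(0.576))
orange 0.042 [421. 227.] [array([ 0.426, -0.275], dtype=float32), np.float32(0.096), np.float32(0.057), np.float32(-0.044)] (array([ 346.9, -280.2,   37. ]), 'turn_z tool', np.float64(0.288))
orange 0.042 [282. 148.] [array([0.644, 0.08 ], dtype=float32), np.float32(0.1), np.float32(0.062), np.float32(-0.333)] (array([ 644.2, -571.9,   37.7]), 'turn_z tool', np.float64(0.576))
blue 0.003 [219. 218.] [array([0.466, 0.254], dtype=float32), np.float32(0.127), np.float32(0.087), np.float32(-0.337)] (array([ 513.9, -783.9,   38.2]), 'turn_z tool', np.float64(0.581))
green 0.055 [282. 146.] [array([0.647, 0.08 ], dtype=float32), np.float32(0.079), np.float32(0.039), np.float32(-0.342)] (array([ 646.8, -570.9,   37.7]), 'turn_z tool', np.float64(0.585))
```

```bash
for k in 1 2 3 4; do python3 -m handwheel '[[[29.4,-26,0,0,0,0],[29.4,-26,0,0,0,0],[29.4,-26,0,0,0,0],[29.4,-26,0,0,0,0],[29.4,-26,0,0,0,0]]]' 1 | tail -c 400; done
python3 - <<'E'
from h import *
s=sense();print(s['clock'],s['tool_pos'],s['tool_rot'])
print(tip([.646,.08],-.337,.2))
E
```

```text
clock: 0.52
tool_pos: [0.2688, -0.4673, 0.4044]
tool_rot: [[0.97, 0.241, -0.0], [0.241, -0.97, 0.001], [-0.0, -0.001, -1.0]]
ft_force: [0.8, -0.6, 0.6]
finger_gap: 1.001
gripper_force: 0.0
clock: 0.93
tool_pos: [0.38, -0.3056, 0.4046]
tool_rot: [[0.97, 0.241, -0.0], [0.241, -0.97, 0.0], [-0.0, -0.0, -1.0]]
ft_force: [1.1, -0.1, 0.5]
finger_gap: 1.003
gripper_force: 0.0
clock: 1.35
tool_pos: [0.4913, -0.1441, 0.4046]
tool_rot: [[0.97, 0.241, -0.001], [0.241, -0.97, 0.0], [-0.001, -0.0, -1.0]]
ft_force: [0.2, -0.5, -0.3]
finger_gap: 0.999
gripper_force: 0.0
clock: 1.77
tool_pos: [0.6026, 0.0175, 0.4044]
tool_rot: [[0.97, 0.241, -0.001], [0.241, -0.97, -0.0], [-0.001, -0.0, -1.0]]
ft_force: [0.1, -0.1, -1.2]
finger_gap: 1.0
gripper_force: 0.0
1.7667 [0.60261473 0.01754182 0.40435531] [[ 9.70400492e-01  2.41499198e-01 -1.01143555e-03]
 [ 2.41499117e-01 -9.70401018e-01 -2.03434546e-04]
 [-1.03062736e-03 -4.68478083e-05 -9.99999468e-01]]
(array([ 57.2, -50.1,  37. ]), 'turn_z tool', np.float64(0.581))
```

```bash
python3 -m handwheel '[[[28.6,-25,0,0,0,0],[28.6,-25,0,0,0,0],[0,0,10,0,0,0.116],[0,0,10,0,0,0.116],[0,0,10,0,0,0.116]]]' >/dev/null
python3 -m handwheel '[[[0,0,7,0,0,0.116],[0,0,0,0,0,0.116],[0,0,0,0,0,0],[0,0,0,0,0,0]]]'
python3 - <<'E'
from h import *
i=optics.camera_info('wrist');im=optics.get_image('wrist');cv2.imwrite('pics/w1.png',im)
print(np.round(i['eye'],3))
for col,z in(('green',.055),('orange',.042)):
  for c in blobs(im,col,300):
    r=rect(i,c,z);print(col,c.mean(0).round(),[np.round(q,4) for q in r],tip(r[0],r[3],.05))
E
```

```text
clock: 2.52
tool_pos: [0.6453, 0.0783, 0.3674]
tool_rot: [[0.945, -0.327, -0.001], [-0.327, -0.945, -0.0], [-0.001, 0.001, -1.0]]
ft_force: [0.0, 0.4, 0.2]
finger_gap: 0.997
gripper_force: 0.0
[0.714 0.054 0.348]
green [ 38. 237.] [array([0.6842, 0.3773], dtype=float32), np.float32(0.0655), np.float32(0.0498), np.float32(-1.505)] (array([ -61.1, -295.3,  150.4]), 'turn_z tool', np.float64(1.172))
green [320. 183.] [array([0.6475, 0.0799], dtype=float32), np.float32(0.0804), np.float32(0.0391), np.float32(-0.3531)] (array([  1.5,  -2.3, 150.4]), 'turn_z tool', np.float64(0.02))
green [ 12. 177.] [array([0.7488, 0.3559], dtype=float32), np.float32(0.09), np.float32(0.0394), np.float32(-0.6075)] (array([   7. , -296.2,  150.4]), 'turn_z tool', np.float64(0.274))
orange [318. 179.] [array([0.6488, 0.0811], dtype=float32), np.float32(0.1033), np.float32(0.0594), np.float32(-0.3333)] (array([  2.4,  -3.8, 150.4]), 'turn_z tool', np.float64(0.0))
```

View pics/w1.png

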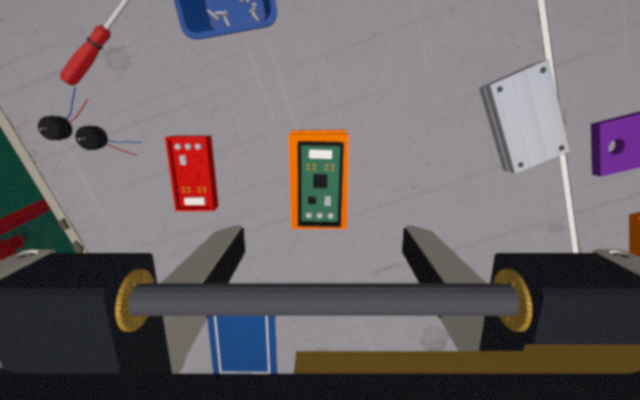

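Wrist view: the top board is at (320,183), centred between the fingers on its orange spacer, and the red decoy is well clear at (192,173). I descend to put the tips at about z = 0.046.

```bash
python3 -m handwheel '[[[1.5,-2.5,25,0,0,0.01],[0,0,35,0,0,0],[0,0,35,0,0,0],[0,0,25,0,0,0],[0,0,12,0,0,0]]]' 1
python3 - <<'E'
from h import *
print(tip([.6475,.080],-.345,.065))
E
```

```text
clock: 2.98
tool_pos: [0.6463, 0.0798, 0.2321]
tool_rot: [[0.941, -0.337, -0.006], [-0.338, -0.941, -0.0], [-0.006, 0.002, -1.0]]
ft_force: [0.2, 0.8, -1.0]
finger_gap: 1.001
gripper_force: 0.0
(array([ 1. , -0.6, -0.2]), 'turn_z tool', np.float64(0.001))
```

```bash
python3 -m handwheel '[[[0,0,0,0,0,0],[0,0,0,0,0,0],[0,0,0,0,0,0],[0,0,0,0,0,0],[0,0,0,0,0,0]]]' 0.3
python3 -m handwheel '[[[0,0,0,0,0,0],[0,0,0,0,0,0],[0,0,0,0,0,0],[0,0,0,0,0,0],[0,0,0,0,0,0]]]' 0.3
```

```text
clock: 3.4
tool_pos: [0.6483, 0.0801, 0.2378]
tool_rot: [[0.941, -0.339, 0.004], [-0.339, -0.941, 0.001], [0.003, -0.002, -1.0]]
ft_force: [0.2, -0.3, -0.4]
finger_gap: 0.692
gripper_force: 0.0
clock: 3.82
tool_pos: [0.6478, 0.0801, 0.2362]
tool_rot: [[0.941, -0.339, 0.001], [-0.339, -0.941, 0.0], [0.0, -0.0, -1.0]]
ft_force: [-0.6, 0.8, 2.4]
finger_gap: 0.475
gripper_force: 30.0
```

```bash
python3 -m handwheel '[[[0,0,-3,0,0,0],[0,0,-6,0,0,0],[0,0,-12,0,0,0],[0,0,-20,0,0,0],[0,0,-20,0,0,0]]]' 0.3
python3 -m handwheel '[[[0,0,-12,0,0,0],[0,0,-4,0,0,0],[0,0,0,0,0,0],[0,0,0,0,0,0]]]' 0.3
python3 - <<'E'
from h import *
im=optics.get_image('wrist');cv2.imwrite('pics/w2.png',im)
i=optics.camera_info('wrist')
z=sense()['tool_pos'][2]-.2362
for col,h in(('green',.055+z),('orange',.042)):
  for c in blobs(im,col,300):
    r=rect(i,c,h);print(col,c.mean(0).round(),[np.round(q,4) for q in r])
print(tip([.466,.254],-.337,.12))
E
```

```text
clock: 4.23
tool_pos: [0.6475, 0.08, 0.2977]
tool_rot: [[0.941, -0.339, -0.001], [-0.339, -0.941, -0.0], [-0.001, 0.001, -1.0]]
ft_force: [0.0, 0.6, -0.4]
finger_gap: 0.47
gripper_force: 30.0
clock: 4.57
tool_pos: [0.6473, 0.08, 0.3124]
tool_rot: [[0.941, -0.339, -0.001], [-0.339, -0.941, -0.0], [-0.001, 0.0, -1.0]]
ft_force: [0.5, 0.0, -0.8]
finger_gap: 0.468
gripper_force: 30.0
green [ 89. 358.] [array([0.6225, 0.2463], dtype=float32), np.float32(0.0298), np.float32(0.0108), np.float32(-0.3437)]
green [323. 229.] [array([0.6519, 0.0768], dtype=float32), np.float32(0.0656), np.float32(0.0396), np.float32(-0.3529)]
orange [320. 151.] [array([0.6859, 0.0681], dtype=float32), np.float32(0.0591), np.float32(0.0263), np.float32(1.239)]
(array([-229.4, -102.3,   24.8]), 'turn_z tool', np.float64(-0.009))
```

View pics/w2.png

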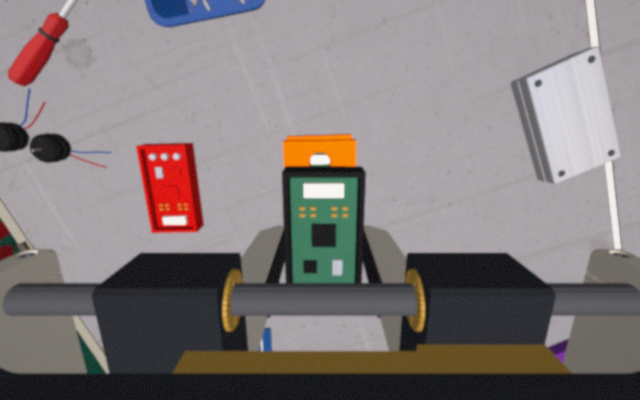

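Wrist view: the board is held level in the fingers at (323,229), and the spacer is still on the stack at (320,151). Now I carry the board to the mat.

```bash
python3 -m handwheel '[[[-15,-6.7,0,0,0,0],[-30,-13.4,0,0,0,0],[-34.5,-15.4,0,0,0,0],[-34.5,-15.4,0,0,0,0],[-34.5,-15.4,0,0,0,0]]]' 0.3 | head -2
python3 -m handwheel '[[[-34.5,-15.4,0,0,0,0],[-28,-12.4,0,0,0,0],[-14,-6.2,0,0,0,0],[-4.4,-2,0,0,0,0],[0,0,0,0,0,0]]]' 0.3
python3 - <<'E'
from h import *
im=optics.get_image('wrist');i=optics.camera_info('wrist');cv2.imwrite('pics/w3.png',im)
t=optics.get_image('top');j=optics.camera_info('top')
for c in blobs(im,'blue',400): r=rect(i,c,.003);print(c.mean(0).round(),[np.round(q,4) for q in r])
for c in blobs(t,'orange',200):
  x,y=c.mean(0)
  if x<440 and 100<y<260: print(c.mean(0).round(),[np.round(q,4) for q in rect(j,c,.042)])
print(tip([.466,.254],-.337,.12),sense()['clock'])
E
```

```text
clock: 5.03
tool_pos: [0.5288, 0.1934, 0.3115]
clock: 5.45
tool_pos: [0.4656, 0.2551, 0.312]
tool_rot: [[0.942, -0.336, -0.002], [-0.336, -0.942, -0.001], [-0.001, 0.001, -1.0]]
ft_force: [-0.3, -0.6, -0.4]
finger_gap: 0.47
gripper_force: 30.0
[321. 149.] [array([0.5017, 0.2415], dtype=float32), np.float32(0.0638), np.float32(0.0331), np.float32(1.2245)]
[322. 159.] [array([0.4801, 0.2491], dtype=float32), np.float32(0.1043), np.float32(0.0886), np.float32(-0.346)]
[421. 227.] [array([ 0.4258, -0.2748], dtype=float32), np.float32(0.096), np.float32(0.0574), np.float32(-0.0438)]
[282. 148.] [array([0.6439, 0.0801], dtype=float32), np.float32(0.0999), np.float32(0.062), np.float32(-0.3325)]
(array([-1.9, -0.6, 25.1]), 'turn_z tool', np.float64(-0.011)) 5.55
```

```bash
python3 -m handwheel '[[[-1,-0.5,15,0,0,-0.01],[0,0,28,0,0,0],[0,0,28,0,0,0],[0,0,20,0,0,0],[0,0,10,0,0,0]]]' 0.3 | head -2
python3 -m handwheel '[[[0,0,5,0,0,0],[0,0,3,0,0,0],[0,0,0,0,0,0],[0,0,0,0,0,0],[0,0,0,0,0,0]]]' 0.3
```

```text
clock: 5.97
tool_pos: [0.4666, 0.2526, 0.2091]
clock: 6.38
tool_pos: [0.4663, 0.2551, 0.2049]
tool_rot: [[0.944, -0.33, 0.002], [-0.33, -0.944, 0.001], [0.002, -0.002, -1.0]]
ft_force: [-0.2, -0.6, -1.1]
finger_gap: 0.47
gripper_force: 30.0
```

```bash
python3 -m handwheel '[[[0,-0.5,2.5,0,0,0],[0,0,2,0,0,0],[0,0,0,0,0,0],[0,0,0,0,0,0],[0,0,0,0,0,0]]]' 0.3|egrep 'clock|pos|ft'
python3 -m handwheel '[[[0,0,1.5,0,0,0],[0,0,0,0,0,0],[0,0,0,0,0,0],[0,0,0,0,0,0],[0,0,0,0,0,0]]]' 0.3|egrep 'clock|pos|ft'
```

```text
clock: 6.8
tool_pos: [0.4659, 0.2554, 0.1993]
ft_force: [-0.2, 0.9, -0.1]
clock: 7.22
tool_pos: [0.466, 0.2554, 0.1978]
ft_force: [-0.4, -0.5, -0.8]
```

```bash
for k in 1 2 3; do python3 -m handwheel '[[[0,0,0.8,0,0,0],[0,0,0,0,0,0],[0,0,0,0,0,0],[0,0,0,0,0,0]]]' 0.3|egrep 'clock|pos|ft'; done
```

```text
clock: 7.55
tool_pos: [0.466, 0.2554, 0.1972]
ft_force: [-0.1, -0.3, 1.3]
clock: 7.88
tool_pos: [0.466, 0.2554, 0.1972]
ft_force: [-1.0, -0.4, 8.2]
clock: 8.22
tool_pos: [0.466, 0.2553, 0.1971]
ft_force: [-1.9, -1.0, 13.7]
```

Contact at TCP z = 0.1972, as expected. I release and rise.

```bash
python3 -m handwheel '[[[0,0,-1,0,0,0],[0,0,0,0,0,0],[0,0,0,0,0,0],[0,0,0,0,0,0],[0,0,0,0,0,0]]]' 1|egrep 'clock|ft|gap'
python3 -m handwheel '[[[0,0,0,0,0,0],[0,0,-5,0,0,0],[0,0,-20,0,0,0],[0,0,-35,0,0,0],[0,0,-35,0,0,0]]]' 1|egrep 'clock|pos'
python3 -m handwheel '[[[0,0,-35,0,0,0],[0,0,-30,0,0,0],[0,0,0,0,0,0]]]' 1|egrep 'clock|pos'
python3 - <<'E'
from h import *
im=optics.get_image('wrist');i=optics.camera_info('wrist');cv2.imwrite('pics/w4.png',im)
for c in blobs(im,'green',400): print('g',c.mean(0).round(),[np.round(q,4) for q in rect(i,c,.016)])
for c in blobs(im,'blue',400): print('b',c.mean(0).round(),[np.round(q,4) for q in rect(i,c,.003)])
print(tip([.648,.0805],-.337,.15))
E
```

```text
clock: 8.63
ft_force: [0.2, 0.3, -0.2]
finger_gap: 0.778
clock: 9.05
tool_pos: [0.4655, 0.2551, 0.2918]
clock: 9.3
tool_pos: [0.4675, 0.256, 0.3629]
g [434. 337.] [array([0.2306, 0.1899], dtype=float32), np.float32(0.0524), np.float32(0.0347), np.float32(0.0129)]
g [ 32. 215.] [array([0.5382, 0.5805], dtype=float32), np.float32(0.0483), np.float32(0.0315), np.float32(0.3442)]
g [327. 182.] [array([0.4637, 0.2531], dtype=float32), np.float32(0.0785), np.float32(0.0397), np.float32(-0.3349)]
g [ 94. 148.] [array([0.5742, 0.4827], dtype=float32), np.float32(0.3194), np.float32(0.1876), np.float32(-0.0128)]
b [225. 348.] [array([0.2979, 0.4612], dtype=float32), np.float32(0.0913), np.float32(0.0718), np.float32(-0.2952)]
b [327. 175.] [array([0.4654, 0.2531], dtype=float32), np.float32(0.1263), np.float32(0.0876), np.float32(-0.3381)]
(array([228.7, 105.9,  43.2]), 'turn_z tool', np.float64(0.001))
```

View pics/w4.png

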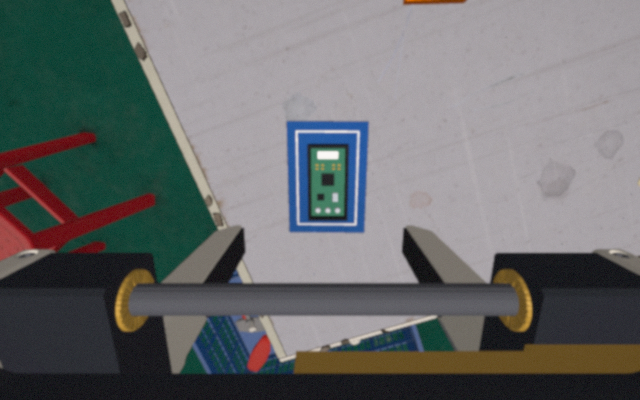

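Wrist view: the board lies face up inside the white outline at (327,182). It is within 2 mm of the mat centre at (327,175) and parallel to it. Now back to the stack.

```bash
for k in 1; do python3 -m handwheel '[[[36,16.7,0,0,0,0],[36,16.7,0,0,0,0],[36,16.7,0,0,0,0],[36,16.7,0,0,0,0],[36,16.7,0,0,0,0]]]' 1|egrep 'clock|pos'; done
python3 -m handwheel '[[[36,16.7,0,0,0,0],[12.7,5.7,0,0,0,0],[0,0,0,0,0,0],[0,0,0,0,0,0]]]' 1|egrep 'clock|pos'
python3 - <<'E'
from h import *
im=optics.get_image('wrist');i=optics.camera_info('wrist')
for c in blobs(im,'orange',400):
  r=rect(i,c,.042);print(c.mean(0).round(),[np.round(q,4) for q in r],tip(r[0],r[3],.045))
E
```

```text
clock: 9.77
tool_pos: [0.6089, 0.1157, 0.3548]
clock: 10.1
tool_pos: [0.6466, 0.0793, 0.3544]
[319. 182.] [array([0.6483, 0.0833], dtype=float32), np.float32(0.1045), np.float32(0.0596), np.float32(-0.3296)] (array([  2. ,  -2.9, 142.5]), 'turn_z tool', np.float64(-0.006))
```

```bash
python3 -m handwheel '[[[1,-2.5,25,0,0,0],[0,0,35,0,0,0],[0,0,35,0,0,0],[0,0,27,0,0,0],[0,0,12,0,0,0]]]' 1|egrep 'clock|pos|ft'
python3 -m handwheel '[[[0,0,3,0,0,0],[0,0,0,0,0,0],[0,0,0,0,0,0],[0,0,0,0,0,0],[0,0,0,0,0,0]]]' 1|egrep 'clock|pos|ft'
python3 - <<'E'
from h import *
print(tip([.6475,.0815],-.334,.050))
E
```

```text
clock: 10.57
tool_pos: [0.6457, 0.0846, 0.2181]
ft_force: [0.0, 0.3, -0.9]
clock: 10.98
tool_pos: [0.6493, 0.0822, 0.2214]
ft_force: [-0.5, -1.1, 0.3]
(array([-1.5,  1.2,  4.1]), 'turn_z tool', np.float64(-0.002))
```

```bash
python3 -m handwheel '[[[-1,0.6,3.5,0,0,0],[0,0,0,0,0,0],[0,0,0,0,0,0],[0,0,0,0,0,0],[0,0,0,0,0,0]]]' 0.45|egrep 'clock|pos|ft|gap'
python3 -m handwheel '[[[0,0,0,0,0,0],[0,0,0,0,0,0],[0,0,0,0,0,0],[0,0,0,0,0,0]]]' 0.45
```

```text
clock: 11.4
tool_pos: [0.6476, 0.0817, 0.2159]
ft_force: [-0.2, 0.2, -0.4]
finger_gap: 0.695
clock: 11.73
tool_pos: [0.6476, 0.0818, 0.2159]
tool_rot: [[0.944, -0.33, 0.0], [-0.33, -0.944, 0.0], [0.0, -0.0, -1.0]]
ft_force: [-0.4, 0.5, -0.3]
finger_gap: 0.64
gripper_force: 30.0
```

```bash
python3 -m handwheel '[[[0,0,-3,0,0,0],[0,0,-6,0,0,0],[0,0,-15,0,0,0],[0,0,-25,0,0,0],[0,0,-25,0,0,0]]]' 0.45|egrep 'clock|pos|gap'
python3 -m handwheel '[[[0,0,-20,0,0,0],[0,0,-6,0,0,0],[0,0,0,0,0,0],[0,0,0,0,0,0]]]' 0.45|egrep 'clock|pos|gap|force'
python3 - <<'E'
from h import *
im=optics.get_image('wrist');i=optics.camera_info('wrist');cv2.imwrite('pics/w5.png',im)
z=sense()['tool_pos'][2]-.2159
for c in blobs(im,'orange',400): print(c.mean(0).round(),[np.round(q,4) for q in rect(i,c,.042+z)])
print(tip([.426,-.279],-.044,.12))
E
```

```text
clock: 12.15
tool_pos: [0.6472, 0.0817, 0.2903]
finger_gap: 0.64
clock: 12.48
tool_pos: [0.6472, 0.0817, 0.3154]
ft_force: [0.1, 0.3, -1.6]
finger_gap: 0.643
gripper_force: 30.0
[323. 320.] [array([0.6017, 0.0963], dtype=float32), np.float32(0.0594), np.float32(0.007), np.float32(1.2335)]
[323. 210.] [array([0.6646, 0.0742], dtype=float32), np.float32(0.0838), np.float32(0.0608), np.float32(-0.337)]
(array([-89.6, 413.4,  28. ]), 'turn_z tool', np.float64(-0.292))
```

View pics/w5.png

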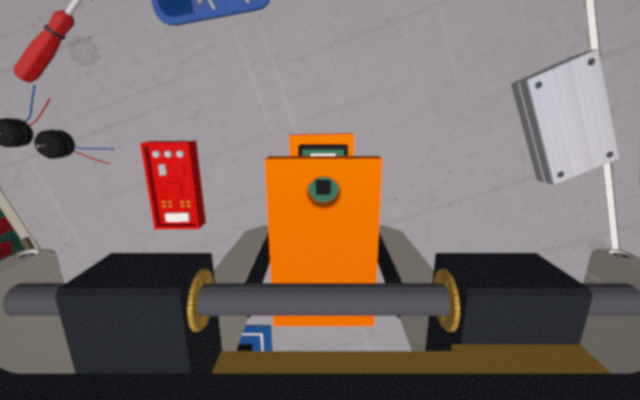

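Wrist view: the spacer is held level at (323,240). The lower board and bottom spacer stay behind at (322,145), and the silver plates are untouched. Now I carry the spacer to the orange pile.

```bash
python3 -m handwheel '[[[-3.7,17.2,0,0,0,0],[-7.5,34.5,0,0,0,0],[-7.5,34.5,0,0,0,0],[-7.5,34.5,0,0,0,0],[-7.5,34.5,0,0,0,0]]]' 0.45|egrep 'clock|pos|gap'
python3 -m handwheel '[[[-7.5,34.5,0,0,0,0],[-7.5,34.5,0,0,0,0],[-7.5,34.5,0,0,0,0],[-7.5,34.5,0,0,0,0],[-7.5,34.5,0,0,0,0]]]' 0.45|egrep 'clock|pos|gap'
python3 -m handwheel '[[[-7.5,34.5,0,0,0,0],[-7.5,34.5,0,0,0,0],[-3.7,17.2,0,0,0,0],[0,0,0,0,0,-0.098],[0,0,0,0,0,-0.098]]]' 0.45|egrep 'clock|pos|gap'
python3 -m handwheel '[[[0,0,0,0,0,-0.098],[0,0,0,0,0,0],[0,0,0,0,0,0],[0,0,0,0,0,0]]]' 0.45|egrep 'clock|pos|gap'
python3 - <<'E'
from h import *
im=optics.get_image('wrist');i=optics.camera_info('wrist');cv2.imwrite('pics/w6.png',im)
for c in blobs(im,'orange',100): print(c.mean(0).round(),[np.round(q,4) for q in rect(i,c,.024)])
print(tip([.4275,-.279],-.044,.05))
E
```

```text
clock: 12.95
tool_pos: [0.563, -0.0547, 0.314]
finger_gap: 0.646
clock: 13.37
tool_pos: [0.4707, -0.2051, 0.3144]
finger_gap: 0.644
clock: 13.78
tool_pos: [0.4245, -0.2808, 0.3143]
finger_gap: 0.643
clock: 14.12
tool_pos: [0.426, -0.2792, 0.3151]
finger_gap: 0.64
[323. 320.] [array([ 0.2872, -0.2736], dtype=float32), np.float32(0.1048), np.float32(0.0122), np.float32(1.5275)]
[323. 210.] [array([ 0.405 , -0.2788], dtype=float32), np.float32(0.1485), np.float32(0.1072), np.float32(-0.0435)]
(array([ 1.5, -0.1, 98. ]), 'turn_z tool', np.float64(0.0))
```

View pics/w6.png

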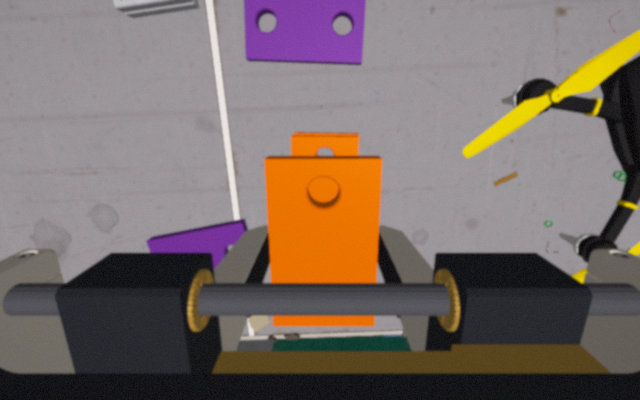

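Wrist view: the pile's far end shows at (292–358, 133), just beyond the held plate at (266–381, 157), and in line with it. The left purple pile at (200,240) is close, so I will only open partly. First I check the far edge.

```bash
python3 - <<'E'
from h import *
i=optics.camera_info('wrist');s=sense()
print(pts(i,[[292,135],[358,135],[325,135]],.024).round(4)); h=.042+s['tool_pos'][2]-.2159
print(pts(i,[[266,157],[381,157],[323.5,157],[323,325]],h).round(4),h)
E
python3 -m handwheel '[[[0,0,12,0,0,0],[0,0,22,0,0,0],[0,0,25,0,0,0],[0,0,18,0,0,0],[0,0,10,0,0,0]]]' 0.45|egrep 'clock|pos'
python3 -m handwheel '[[[0,0,4,0,0,0],[0,0,0,0,0,0],[0,0,0,0,0,0],[0,0,0,0,0,0]]]' 0.45|egrep 'clock|pos|ft'
```

```text
[[ 0.4786 -0.2546  0.024 ]
 [ 0.4761 -0.3125  0.024 ]
 [ 0.4774 -0.2836  0.024 ]]
[[ 0.4768 -0.2529  0.1414]
 [ 0.4743 -0.3113  0.1414]
 [ 0.4756 -0.2821  0.1414]
 [ 0.3751 -0.2775  0.1414]] 0.1413858325738255
clock: 14.58
tool_pos: [0.4257, -0.2787, 0.2268]
clock: 14.92
tool_pos: [0.4266, -0.2795, 0.2259]
ft_force: [-0.1, 0.4, -0.2]
```

```bash
python3 -m handwheel '[[[1.5,1.3,4,0,0,0],[0,0,5,0,0,0],[0,0,2.5,0,0,0],[0,0,0,0,0,0],[0,0,0,0,0,0]]]' 0.45|egrep 'clock|pos|ft'
python3 -m handwheel '[[[0,0,2,0,0,0],[0,0,0,0,0,0],[0,0,0,0,0,0],[0,0,0,0,0,0]]]' 0.45|egrep 'clock|pos|ft'
python3 -m handwheel '[[[0,0,1,0,0,0],[0,0,0,0,0,0],[0,0,0,0,0,0],[0,0,0,0,0,0]]]' 0.45|egrep 'clock|pos|ft'
```

```text
clock: 15.33
tool_pos: [0.4275, -0.2806, 0.2131]
ft_force: [0.9, 0.2, 0.1]
clock: 15.67
tool_pos: [0.4276, -0.2807, 0.2114]
ft_force: [0.3, -0.4, -1.0]
clock: 16.0
tool_pos: [0.4277, -0.2807, 0.2104]
ft_force: [-1.8, -0.6, -0.2]
```

```bash
for k in 1 2; do python3 -m handwheel '[[[0,0,0.7,0,0,0],[0,0,0,0,0,0],[0,0,0,0,0,0],[0,0,0,0,0,0]]]' 0.45|egrep 'clock|pos|ft'; done
```

```text
clock: 16.33
tool_pos: [0.4277, -0.2807, 0.2102]
ft_force: [-1.3, -0.1, 5.2]
clock: 16.67
tool_pos: [0.4277, -0.2807, 0.2101]
ft_force: [-1.7, 1.4, 8.8]
```

```bash
python3 -m handwheel '[[[0,0,-1,0,0,0],[0,0,0,0,0,0],[0,0,0,0,0,0],[0,0,0,0,0,0],[0,0,0,0,0,0]]]' 0.78|egrep 'clock|ft|gap'
python3 -m handwheel '[[[0,0,0,0,0,0],[0,0,-5,0,0,0],[0,0,-20,0,0,0],[0,0,-35,0,0,0],[0,0,-35,0,0,0]]]' 0.78|egrep 'clock|pos'
python3 -m handwheel '[[[0,0,-35,0,0,0],[0,0,-20,0,0,0],[0,0,0,0,0,0],[0,0,0,0,0,0],[0,0,0,0,0,0]]]' 0.78|egrep 'clock|pos'
python3 - <<'E'
from h import *
im=optics.get_image('wrist');i=optics.camera_info('wrist');cv2.imwrite('pics/w7.png',im)
for c in blobs(im,'orange',400): print(c.mean(0).round(),[np.round(q,4) for q in rect(i,c,.036)])
t=optics.get_image('top');j=optics.camera_info('top')
for c in blobs(t,'green',120): 
  x,y=c.mean(0)
  if 180<x<440 and 100<y<260: print('g',c.mean(0).round(),[np.round(q,4) for q in rect(j,c,.016)])
s=optics.get_image('scene');cv2.imwrite('pics/mix.png',np.hstack([im[80:300,200:460],s[130:350,150:470]]))
E
```

```text
clock: 17.08
ft_force: [-0.1, -0.8, -0.0]
finger_gap: 0.781
clock: 17.5
tool_pos: [0.4272, -0.2804, 0.3054]
clock: 17.92
tool_pos: [0.4271, -0.2804, 0.3592]
[324. 180.] [array([ 0.428 , -0.2815], dtype=float32), np.float32(0.1026), np.float32(0.0594), np.float32(-0.0419)]
g [218. 218.] [array([0.4649, 0.2545], dtype=float32), np.float32(0.0779), np.float32(0.0373), np.float32(-0.3476)]
g [282. 148.] [array([0.6482, 0.0812], dtype=float32), np.float32(0.0794), np.float32(0.039), np.float32(-0.3392)]
```

View pics/mix.png

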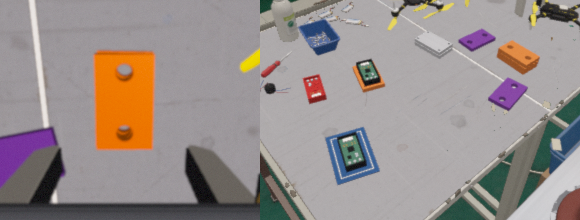

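The wrist crop shows the spacer lying square on the pile, with its holes in line at (124,70) and (124,132). The scene crop shows the board on the mat at (353,152), the lower board still on its bottom spacer at (368,72) and the silver plates undisturbed. The arm is clear, so I hand in.

```bash
python3 -c "
from station import env
print(env.close_job())"
```

```text
the job is handed in; nothing more can be done
None
```

I handed the job in at about 18 s. By my camera checks, the board lies face up on the blue mat within about 2 mm of its centre and the spacer sits square on the orange pile. The lower board and silver plates look undisturbed. The hand-in returned no verdict.

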